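Snap the LED work light onto its bench stand

TASK

Fit the yellow LED work light on its stand beside the vice: slide its tube down over the stub until it is fully home on the collar, then twist it there until the spring button snaps out through the hole in the tube, and stop twisting. Give it a gentle upward tug, about 10 N, to prove that it has caught, then let it sit and let go. The stub is locked and does not turn, so never push or wrench the light against the stand with more than 60 N, and leave the other things on the bench as they are.

Things in the scene. Friction and masses are not known exactly. Their poses are not given: they have to be found in the camera images.
- work_light: loose LED work light, 0.25 to 0.45 kg, standing on its foot. Upwards: black foot ring (54 mm diameter, 7 mm high), aluminium socket tube (outside 34 mm), yellow head (34 mm thick along x, 108 wide along y, from 77 to 127 mm above the underside), carrying handle. Origin: centre of the underside; z up the tube; the white lens faces its -x
- light_mouth (a point): centre of the socket's mouth, in the light's underside (axes as the light's): flared from 42 mm diameter to the 30.4 mm bore over 10 mm, open for 62 mm upwards. As it comes down over the stub it cams the spring button in, which takes 5 to 12 N; the button then rubs inside the bore until the hole comes over it
- light_hole (a point): centre of the tube's only button hole (9 mm wide, 12 mm high), 17 mm from the tube's axis on the light's -x side under the lens, 27 mm above the underside (axes as the light's). With the button through it the tube can turn only about 0.2 rad either way and lift only about 2.5 mm; turning on against the button, a wrench of 0.3 to 0.6 N m already means 60 N between light and stand
- light_handle (a point): centre of the light's handle bar, 156 mm above the underside, on the tube's axis: straight black bar 92 mm long along the light's y, 16 mm thick along its x, 14 mm high, with 22 mm open below it down to the head and 72 mm clear between its end posts. Axes as the light's
- light_stand: fixed stand screwed to the bench: round dark foot (112 mm diameter), aluminium collar (54 mm diameter, flat top 34 mm above the bench), upright steel stub. Origin: on the stub's axis at bench level, z up. Home: the light's underside rests on the collar, 34 mm above this origin
- stub_top (a point): top centre of the stub (28 mm diameter, tapered tip), 52 mm above the collar; axes as the stand's. The stub is locked with its button at an angle that is not measured, up to 0.6 rad either way about z from the stand's -x direction; so button and hole meet when the light's yaw differs from the stand's by -0.6 to 0.6 rad
- snap_button (a joint): how far the brass spring button (7 mm diameter, round end, sticking 6.5 mm out of the stub's side 27 mm above the collar) is pressed in, m: near 0 when out, before the light is fitted and again once it has snapped through the hole; about 0.003 to 0.0066 while it rubs inside the tube. Its spring pushes with 2 to 4 N
- block_plane: bystander: metal block plane, 52x168x55 mm, origin under its centre
- sanding_block: bystander: cork-faced wooden sanding block, 66x112x34 mm, origin under its centre
- offcut_4: bystander: wood offcut, 34x110x34 mm, origin under its centre
- screw_jar: bystander: glass jar of screws with a dark lid, 70 mm diameter, 92 mm high, origin under its centre
- tape_measure: bystander: white tape measure, 36x95x62 mm, origin under its centre
- pliers: bystander: flat pliers with red grips, 50x183x14 mm, origin under its centre

How it is judged:
By the outcome, as a careful person would: the job done as asked, in the order asked, and still so for the second after the job is handed in, with the robot touching nothing.
It also fails if it takes over 67 s, if anything falls off the work surface, if the arm or the gripper's body presses on something with over 40 N, if the wrist force passes 120 N, or if a joint passes its speed limit or range.

ROBOT

A 7-joint arm with a two-finger parallel gripper is mounted at the origin on a cart in front of the work surface, level with it; the furniture and walls round the work are solid. World frame = base frame: x ahead of the robot, y to its left, z up, the work surface at z = 0. Lengths are in m, angles in rad, forces in N, time in s.
With the tool pointing down it reaches from about 0.4 to 0.875 m from the base axis. Payload 6.5 kg.
Tool frame: the origin (TCP) lies between the finger pads; the fingertips stand 11 mm ahead of it and the grasp point (between the pads) lies 8 mm behind it; z points along the fingers, y is the line along which they close (so a half turn about z gives the same grasp; the last joint's range is limited). The gripper opens to 85 mm and grips with 20 to 120 N. Pads are 22 mm wide; open, the fingers measure 114 mm over their backs; the gripper's body (76 mm by 85 mm) begins 54 mm behind the grasp point. The pads swing forward as they close: fully open they stand 13 mm farther back than shut.
Start: joints at [-1.263, 0.536, -0.004, 1.538, 0.003, 1.067, -0.071], TCP at [0.237, 0.605, 0.242] pointing down, gripper open.
Joint ranges: [-2.7, 2.7], [-0.37, 2.16], [-1.27, 1.26], [0.24, 2.4], [-1.31, 4.45], [0.19, 1.91], [-2.76, 2.76]. Speed limits (rad/s): [2.39, 2.39, 3.14, 3.14, 3.14, 3.14, 3.14].

INTERFACE

Orientations are given as a unit quaternion [x, y, z, w].
In Python, from bench import sensors, eyes, hand_in, nets gives the robot as it stands.
- The arm moves only by the shell command python3 -m creep 'ROWS' [FORCE]. ROWS is JSON, a list of rows, each an object with "offset": the shift along the tool's x, y, z in mm, a list of three; "dr": the turn, a rotation vector about the tool's x, y, z in rad, a list of three; "fingers": the closure, from 0 (fully open) to 1 (shut). A call has 1 to 8 rows; each row shifts and turns the commanded pose from where the row before left it, along the tool's axes as they then stand; what a row does not reach is not made up. A row lasts 1/12 s, in which the tool goes at most 41.7 mm and 7.16 degrees, less where a joint would pass 70% of its speed; a pose out of reach is approached as far as the arm can. A call is refused whole if a number of a shift passes 41.7 or a number of a turn 0.125, either way. A call with a gripper value outside its range is refused whole. The fingers move at their own pace and stop on an object; FORCE is the grip in N (left out, the last holds). Time passes only in rows, so rows that do not move let the fingers close. It gives the time, the measured TCP pose, the force, the opening and the grip force at its end, in the units of the state.
- sensors.read_state(): the state, without advancing time (a new reading comes with each control period).
- eyes.get_image(name): name is "scene" or "top"; returns a dict with "pixels" (480x640x3 uint8, red, green, blue), "z_map" (480x640 float32, m along the optical axis (not along the pixel's ray), 0 where there is no reading), "vertical_fov" (degrees; the focal length in pixels is half the picture's height over the tangent of half this angle, whatever the lens; pixels are square), "cx", "cy" (the principal point, pixels), "world_from_camera" (4x4, takes a point from camera to world coordinates). Camera axes: x right, y up, looking along -z (the intrinsics and any distortion apply to the point x, -y, -z); pixel columns grow to the right and rows downward; lengths in m; the calibration is good to about 2 mm. A picture is of the moment at which its call begins.
- hand_in(): hands the job in; it is judged then, once.
Trained networks look in the newest picture that a camera, given by its name, has taken for a name from the list of things; names that differ only in an ending like _2 or _b are one class to them, and where a whole thing is asked for, a point or a joint stands for the part that bears it (a point fixed in the world has none). Each returns a list of dicts, best first, with "p" (0 to 1); they miss things now and then, are a little off and sometimes report something else, mostly with a low value. They report only what shows in the picture. A call takes as long as a camera call.
- nets.silhouettes(name, camera): "pixels" (480x640 bool, what is visible of it) and "extent" ([left, top, right, bottom] in pixels, round what is visible of it).
The state is a dict: "time_s": time; "joint_positions": joint angles; "joint_velocities": joint speeds; "joint_efforts": joint torques, N m; "tool_pos": TCP position; "orientation": TCP orientation; "wrist_force": force on the tool from outside, world axes, zero at the start; "wrist_torque": the same for the moment, N m; "opening": finger opening in m; "gripper_force": force on a finger pad.
Only numpy, scipy, OpenCV 4.12 (cv2) and the standard library are available. Lean on these libraries where they do the work, as an engineer would, in place of code of your own. Each camera call takes 0.05 s, during which the arm holds its last target. There are 200 camera calls.

## Working session

There is one attempt and no reset: what is moved stays moved. The work goes in short steps, Python scripts to look and compute and a shell command to move; the robot and the scene stay as the last step left them, time stands still between calls to the robot, and variables do not carry over. Pictures are saved under pics/ and viewed, at most 10 in all, crops included, and the job is handed in when it is done.

```bash
mkdir -p pics; ls; cat > h.py <<'E'
import numpy as np, cv2
from bench import sensors, eyes, hand_in, nets
def pts(im):
    f=240/np.tan(np.radians(im["vertical_fov"])/2)
    v,u=np.mgrid[0:480,0:640]; z=im["z_map"]
    P=np.stack([(u-im["cx"])/f*z,-(v-im["cy"])/f*z,-z],-1)
    T=np.array(im["world_from_camera"]); return P@T[:3,:3].T+T[:3,3]
def look(c,name=None):
    im=eyes.get_image(c)
    if name: cv2.imwrite(f"pics/{name}.png",im["pixels"][:,:,::-1])
    return im,pts(im)
E
python3 - <<'E'
from h import *
s=sensors.read_state();print({k:np.round(v,3).tolist() for k,v in s.items()})
for c in("scene","top"):
    im,P=look(c,c+"0"); T=np.array(im["world_from_camera"]);print(c,{k:im[k] for k in im if k not in("pixels","z_map","world_from_camera")},T.round(3).tolist())
    for n in("work_light","light_stand","block_plane","sanding_block","offcut_4","screw_jar","tape_measure","pliers"):
        for d in nets.silhouettes(n,c)[:2]:
            m=d["pixels"]&(im["z_map"]>0);Q=P[m]
            if len(Q):print(n,round(d["p"],2),d["extent"],np.median(Q,0).round(3),np.percentile(Q,2,0).round(3),np.percentile(Q,98,0).round(3))
E
```

```text
pics
{'time_s': 0.0, 'joint_positions': [-1.263, 0.537, -0.004, 1.539, 0.003, 1.067, -0.071], 'joint_velocities': [0.0, 0.0, 0.001, 0.0, -0.001, 0.0, -0.002], 'joint_efforts': [0.002, -58.341, 1.05, -25.91, 0.012, 0.009, -0.0], 'tool_pos': [0.237, 0.605, 0.241], 'orientation': [0.186, 0.983, -0.001, -0.0], 'wrist_force': [-0.081, -0.413, 0.639], 'wrist_torque': [-0.059, 0.021, 0.024], 'gripper_force': 0.0, 'opening': 0.085}
scene {'vertical_fov': 46.14958697672105, 'cx': 324.4728985264017, 'cy': 240.30561558745504} [[0.694, 0.55, -0.465, -0.14], [-0.72, 0.513, -0.467, -0.42], [-0.018, 0.659, 0.752, 1.121], [0.0, 0.0, 0.0, 1.0]]
work_light 0.97 [256.4, 190.0, 289.9, 249.8] [0.454 0.356 0.115] [0.413 0.341 0.001] [0.504 0.385 0.164]
light_stand 0.94 [319.9, 239.0, 362.9, 280.2] [0.509 0.185 0.016] [ 0.467  0.144 -0.001] [0.57  0.246 0.085]
block_plane 0.85 [193.6, 218.5, 256.4, 256.6] [0.363 0.465 0.024] [ 0.326  0.39  -0.002] [0.412 0.541 0.053]
block_plane 0.71 [319.2, 240.6, 362.9, 282.1] [0.508 0.184 0.016] [0.468 0.144 0.002] [0.565 0.243 0.083]
sanding_block 0.78 [232.6, 260.0, 2
[... 1182 characters left out ...]
] [0.369 0.468 0.03 ] [0.328 0.393 0.002] [0.412 0.54  0.054]
sanding_block 0.69 [244.5, 323.7, 307.2, 372.9] [0.328 0.305 0.032] [0.287 0.253 0.002] [0.368 0.36  0.035]
offcut_4 0.79 [314.4, 329.2, 372.2, 365.3] [0.329 0.175 0.033] [0.297 0.126 0.   ] [0.362 0.225 0.037]
screw_jar 0.97 [238.7, 167.6, 269.5, 211.4] [0.636 0.362 0.09 ] [0.617 0.336 0.007] [0.674 0.391 0.095]
screw_jar 0.38 [315.4, 328.2, 372.6, 364.9] [0.33  0.173 0.034] [0.299 0.126 0.002] [0.362 0.223 0.037]
tape_measure 0.82 [432.4, 164.9, 456.2, 208.5] [ 0.654 -0.038  0.055] [ 0.625 -0.06   0.004] [ 0.719 -0.025  0.065]
pliers 0.67 [352.4, 205.7, 434.4, 235.8] [0.606 0.081 0.012] [ 0.567 -0.022  0.001] [0.626 0.148 0.016]
```

```bash
python3 - <<'E'
from h import *
ims=[]
for c in("scene","top"):
    im,P=look(c)
    L=np.linalg.norm(P[...,:2]-[.46,.36],axis=-1)<.075
    S=np.linalg.norm(P[...,:2]-[.52,.195],axis=-1)<.075
    for n,m in(("handle",L&(P[...,2]>.152)&(P[...,2]<.175)),("headtop",L&(P[...,2]>.12)&(P[...,2]<.132)),("stubtop",S&(P[...,2]>.08)&(P[...,2]<.095)),("collar",S&(P[...,2]>.03)&(P[...,2]<.037)),("foot",S&(P[...,2]>.008)&(P[...,2]<.022))):
        q=P[m];
        if len(q)<5: print(c,n,len(q));continue
        r=cv2.minAreaRect(q[:,:2].astype(np.float32)*1000); print(c,n,len(q),q.mean(0).round(4),"rect",np.round(r[0],1),np.round(r[1],1),round(r[2],1))
    u,v=(275,235) if c=="scene" else (290,250)
    x=im["pixels"][v-80:v+80,u-100:u+100][:,:,::-1]
    ims.append(cv2.resize(x,(800,640))[:300*2] if 0 else cv2.resize(x,(500,400),interpolation=cv2.INTER_CUBIC)[:300*2])
cv2.imwrite("pics/crop0.png",cv2.resize(np.hstack(ims),(800,320)))
E
```

```text
scene handle 231 [0.459  0.3635 0.1606] rect [460.2 364.8] [93.2 17.7] 11.5
scene headtop 323 [0.4593 0.3606 0.1256] rect [461.  361.5] [99.3 35.9] 6.5
scene stubtop 64 [0.5184 0.1948 0.0841] rect [518.  195.4] [23.  23.4] 89.3
scene collar 156 [0.5154 0.1911 0.0332] rect [517.6 194.7] [51.5 50.2] 42.3
scene foot 775 [0.5112 0.186  0.0141] rect [518.5 193.5] [115.1 110. ] 88.4
top handle 477 [0.4623 0.3683 0.162 ] rect [463.2 369.1] [91.9 16.7] 11.3
top headtop 479 [0.4613 0.3634 0.1253] rect [463.7 368.1] [95.8 37.3] 11.8
top stubtop 119 [0.5219 0.1988 0.0847] rect [521.7 199.4] [24.1 23.7] 58.0
top collar 297 [0.5188 0.2004 0.0337] rect [522.5 199.8] [54. 51.] 89.2
top foot 1556 [0.5204 0.1981 0.0143] rect [522.3 195.9] [116.6 110.7] 86.8
```

View pics/scene0.png

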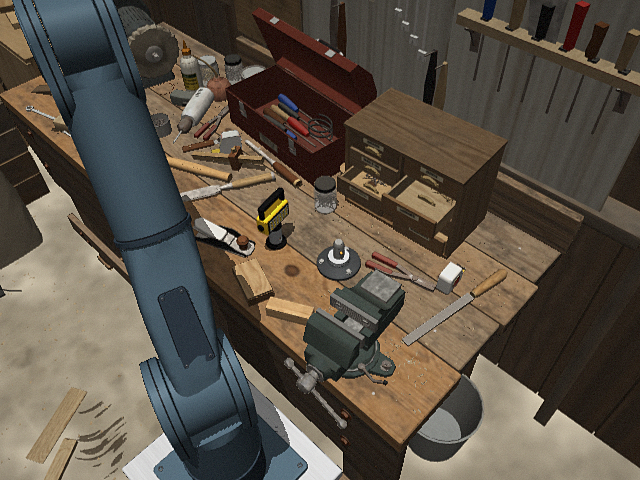

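View pics/crop0.png

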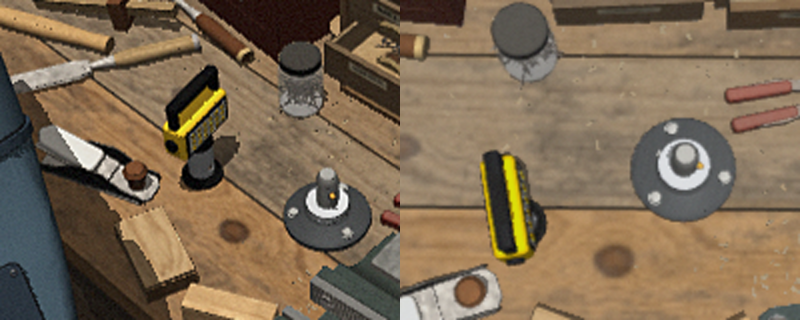

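```bash
python3 - <<'E'
from h import *
ims=[]
for c in("scene","top"):
    im,P=look(c)
    hsv=cv2.cvtColor(im["pixels"],cv2.COLOR_RGB2HSV).astype(int)
    S=np.linalg.norm(P[...,:2]-[.52,.197],axis=-1)<.035
    m=S&(hsv[...,0]<28)&(hsv[...,1]>110)
    for v,u in np.argwhere(m): print(c,u,v,im["pixels"][v,u],P[v,u].round(4))
    for (u,v) in ([(273,220),(342,255)] if c=="scene" else [(247,272),(330,250)]):
        x=im["pixels"][v-35:v+35,u-35:u+35][:,:,::-1]
        ims.append(cv2.resize(x,(390,290),interpolation=cv2.INTER_NEAREST))
cv2.imwrite("pics/crop1.png",np.vstack([np.hstack(ims[:2]),np.hstack(ims[2:])]))
E
```

```text
scene 340 251 [98 72 39] [0.5165 0.1868 0.0614]
scene 341 251 [144 105  57] [0.5161 0.1831 0.0648]
scene 340 252 [252 184  69] [0.5141 0.1846 0.0614]
scene 341 252 [255 201  78] [0.5147 0.1818 0.0632]
scene 342 252 [97 74 36] [0.5192 0.1826 0.0587]
scene 340 253 [192 133  47] [0.5121 0.1827 0.061 ]
scene 341 253 [255 191  77] [0.5122 0.1795 0.0635]
scene 342 253 [135  95  43] [0.5169 0.1805 0.0585]
scene 341 254 [101  67  25] [0.5121 0.1794 0.0599]
top 339 251 [173 140  73] [0.5189 0.1844 0.0627]
top 339 252 [207 172  70] [0.5172 0.1843 0.061 ]
top 340 252 [220 171  63] [0.517  0.1824 0.0622]
top 338 253 [145 116  68] [0.5143 0.1865 0.065 ]
top 339 253 [197 150  69] [0.5142 0.1845 0.0656]
top 340 253 [216 170  76] [0.5146 0.1825 0.064 ]
```

View pics/crop1.png

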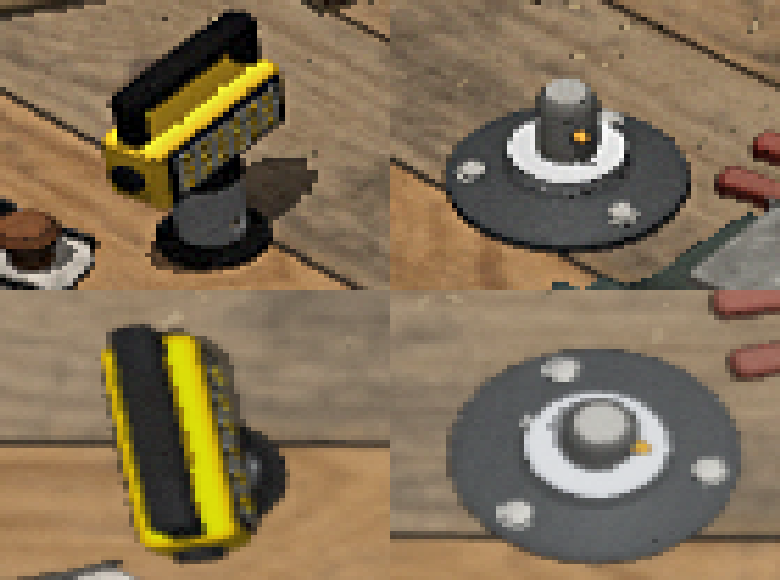

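The lens (LED face) points toward -y at about -79°. The brass button shows at scene (341,252) and top (339,252), at about -110°. So I can fit the light at its present yaw and then twist it about -0.55 rad.

```bash
python3 -m creep '[{"offset":[0,0,0],"dr":[0,0,-0.115],"fingers":0},{"offset":[0,0,0],"dr":[0,0,-0.115],"fingers":0},{"offset":[0,0,0],"dr":[0,0,-0.115],"fingers":0},{"offset":[0,0,0],"dr":[0,0,-0.115],"fingers":0},{"offset":[0,0,0],"dr":[0,0,-0.115],"fingers":0}]' 60; python3 -m creep '[{"offset":[-21.7,-34.7,0],"dr":[0,0,0],"fingers":0},{"offset":[-21.7,-34.7,0],"dr":[0,0,0],"fingers":0},{"offset":[-21.7,-34.7,0],"dr":[0,0,0],"fingers":0},{"offset":[-21.7,-34.7,0],"dr":[0,0,0],"fingers":0},{"offset":[-21.7,-34.7,0],"dr":[0,0,0],"fingers":0},{"offset":[-21.7,-34.7,0],"dr":[0,0,0],"fingers":0},{"offset":[-21.7,-34.7,0],"dr":[0,0,0],"fingers":0},{"offset":[-21.7,-34.7,0],"dr":[0,0,0],"fingers":0}]'; python3 -m creep '[{"offset":[0,0,0],"dr":[0,0,0],"fingers":0}]'
cat >> h.py <<'E'
from scipy.spatial.transform import Rotation as Ro
def st():
    s=sensors.read_state(); R=Ro.from_quat(s["orientation"]).as_matrix()
    print("t",round(s["time_s"],2),"p",np.round(s["tool_pos"],4),"ang y",round(np.degrees(np.arctan2(R[1,1],R[0,1])),2),"z",R[:,2].round(4),"F",np.round(s["wrist_force"],1),"M",np.round(s["wrist_torque"],2),"open",round(s["opening"],4),"grip",round(s["gripper_force"],1),"q",np.round(s["joint_positions"],2)); return s,R
E
python3 - <<'E'
from h import *
s,R=st(); print("to light", (1000*R.T@(np.array([.462,.367,.148])-s["tool_pos"])).round(1))
im,P=look("scene","s1"); im2,P2=look("top","t1")
a=im["pixels"][150:290,200:340];b=im2["pixels"][200:340,180:320]
cv2.imwrite("pics/c2.png",np.hstack([cv2.resize(x[:,:,::-1],(400,400)) for x in(a,b)]))
E
```

```text
time_s: 1.52
tool_pos: [0.2374, 0.6051, 0.2423]
orientation: [-0.103, 0.995, -0.0, 0.0]
wrist_force: [0.2, 1.0, -0.2]
opening: 0.0852
gripper_force: 0.0
time_s: 2.18
tool_pos: [0.4641, 0.3662, 0.2426]
orientation: [-0.101, 0.995, 0.0, 0.0]
wrist_force: [0.6, 1.8, -0.4]
opening: 0.0852
gripper_force: 0.0
time_s: 2.27
tool_pos: [0.4706, 0.3587, 0.2425]
orientation: [-0.094, 0.996, -0.003, 0.002]
wrist_force: [0.2, -1.3, 0.4]
opening: 0.0855
gripper_force: 0.0
t 2.27 p [0.4706 0.3587 0.2425] ang y 100.78 z [ 0.0045 -0.0048 -1.    ] F [ 0.2 -1.3  0.4] M [-0.02 -0.03 -0.  ] open 0.0855 grip 0.0 q [-0.69  0.44 -0.06  1.7   0.04  1.01  1.  ]
to light [ 7.2 10.3 94.4]
```

View pics/c2.png

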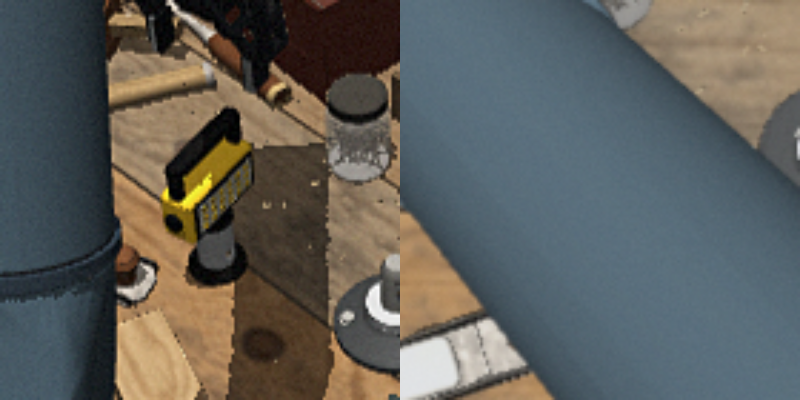

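The fingers are at the top of the scene crop at about (160-270, 30-80), above the light. The arm hides the light from the top camera. I'll let the arm settle and go partway down.

```bash
python3 -m creep '[{"offset":[0,0,20],"dr":[0,0,0],"fingers":0},{"offset":[0,0,20],"dr":[0,0,0],"fingers":0},{"offset":[0,0,16],"dr":[0,0,0],"fingers":0},{"offset":[0,0,0],"dr":[0,0,0],"fingers":0},{"offset":[0,0,0],"dr":[0,0,0],"fingers":0},{"offset":[0,0,0],"dr":[0,0,0],"fingers":0}]' >/dev/null
python3 - <<'E'
from h import *
s,R=st(); print("to light", (1000*R.T@(np.array([.462,.367,.149])-s["tool_pos"])).round(1))
im,P=look("scene")
m=(np.linalg.norm(P[...,:2]-[.462,.367],axis=-1)<.09)
for a,b in((.152,.168),(.178,.2),(.2,.22),(.22,.24)):
    q=P[m&(P[...,2]>a)&(P[...,2]<b)]; 
    if len(q)>5:
        l=(q-s["tool_pos"])@R; print(a,len(q),q.mean(0).round(4),"tool frame min/max",l.min(0).round(4),l.max(0).round(4))
a=im["pixels"][150:290,190:330]
cv2.imwrite("pics/c3.png",cv2.resize(a[:,:,::-1],(500,500)))
E
```

```text
t 2.87 p [0.4627 0.3692 0.1873] ang y 101.62 z [ 7.0e-04  1.3e-03 -1.0e+00] F [-0.6 -0.3  0.7] M [-0.03 -0.05  0.04] open 0.0853 grip 0.0 q [-0.7   0.5  -0.07  1.74  0.04  0.9   0.99]
to light [ 1.2 -2.  38.3]
0.152 213 [0.4552 0.3631 0.1607] tool frame min/max [-0.0458 -0.0139  0.0203] [0.0497 0.0061 0.0351]
0.178 39 [0.456  0.3764 0.1959] tool frame min/max [-0.0075 -0.0566 -0.0125] [ 0.0139  0.0535 -0.0015]
0.2 114 [0.4588 0.3629 0.2099] tool frame min/max [-0.0098 -0.0608 -0.0325] [ 0.0145  0.0556 -0.0127]
0.22 113 [0.4555 0.368  0.2318] tool frame min/max [-0.013  -0.0756 -0.0527] [ 0.0174  0.0698 -0.0327]
```

View pics/c3.png

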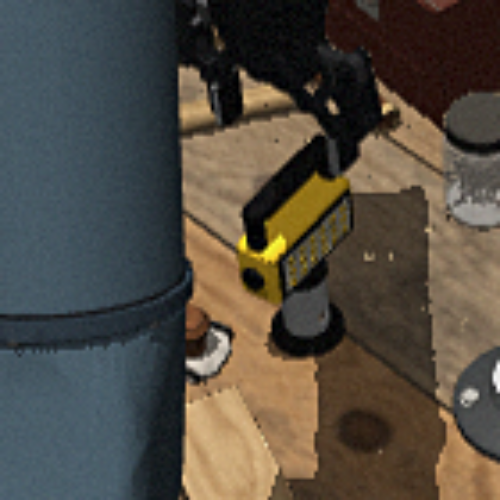

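The fingers straddle the bar and are centred within a few mm. Next I go down and grip.

```bash
python3 -m creep '[{"offset":[0.5,-2,14],"dr":[0,0,0],"fingers":0},{"offset":[0,0,12],"dr":[0,0,0],"fingers":0},{"offset":[0,0,10],"dr":[0,0,0],"fingers":0},{"offset":[0,0,2],"dr":[0,0,0],"fingers":0},{"offset":[0,0,0],"dr":[0,0,0],"fingers":0.4},{"offset":[0,0,0],"dr":[0,0,0],"fingers":0.6},{"offset":[0,0,0],"dr":[0,0,0],"fingers":0.7},{"offset":[0,0,0],"dr":[0,0,0],"fingers":0.75}]' 60;  python3 -m creep '[{"offset":[0,0,0],"dr":[0,0,0],"fingers":0.8},{"offset":[0,0,0],"dr":[0,0,0],"fingers":0.9},{"offset":[0,0,0],"dr":[0,0,0],"fingers":1},{"offset":[0,0,0],"dr":[0,0,0],"fingers":1},{"offset":[0,0,0],"dr":[0,0,0],"fingers":1},{"offset":[0,0,0],"dr":[0,0,0],"fingers":1}]' 60 >/dev/null
python3 -c "
from h import *
st()"
```

```text
time_s: 3.58
tool_pos: [0.4632, 0.3661, 0.1489]
orientation: [-0.1, 0.995, 0.0, 0.0]
wrist_force: [0.3, 0.2, -0.3]
opening: 0.0389
gripper_force: 0.0
t 4.08 p [0.463  0.3663 0.1487] ang y 101.54 z [ 7.e-04  1.e-03 -1.e+00] F [-0.8  1.2  4.3] M [0.36 0.16 0.05] open 0.0149 grip 59.1 q [-0.7   0.55 -0.06  1.77  0.04  0.82  0.99]
```

```bash
python3 -m creep '[{"offset":[0,0,-8],"dr":[0,0,0],"fingers":1},{"offset":[0,0,-14],"dr":[0,0,0],"fingers":1},{"offset":[0,0,-20],"dr":[0,0,0],"fingers":1},{"offset":[0,0,-20],"dr":[0,0,0],"fingers":1},{"offset":[0,0,-20],"dr":[0,0,0],"fingers":1},{"offset":[0,0,-18],"dr":[0,0,0],"fingers":1},{"offset":[0,0,-12],"dr":[0,0,0],"fingers":1},{"offset":[0,0,0],"dr":[0,0,0],"fingers":1}]' 60 >/dev/null;  python3 -m creep '[{"offset":[0,0,0],"dr":[0,0,0],"fingers":1},{"offset":[0,0,0],"dr":[0,0,0],"fingers":1},{"offset":[0,0,0],"dr":[0,0,0],"fingers":1}]'>/dev/null
python3 - <<'E'
from h import *
s,R=st()
d=np.array([.058,-.1695,0]); print((1000*R.T@d).round(1))
im,P=look("scene","s4")
m=nets.silhouettes("work_light","scene")
for x in m[:2]:
    q=P[x["pixels"]&(im["z_map"]>0)]; print(x["p"],x["extent"],len(q)); l=(q-s["tool_pos"])@R*1000
    for a,b in((-5,5),(24,30),(30,75),(80,138),(138,155)):
        k=l[(l[:,2]>a)&(l[:,2]<b)]
        if len(k)>3: print(a,len(k),k.mean(0).round(1),np.percentile(k,3,0).round(1),np.percentile(k,97,0).round(1))
E
```

```text
t 5.0 p [0.4621 0.365  0.2587] ang y 101.53 z [-0.0022 -0.0021 -1.    ] F [-0.8  0.4 -2.8] M [-0.05 -0.03  0.03] open 0.0148 grip 58.8 q [-0.7   0.42 -0.07  1.68  0.03  1.04  1.  ]
[ -22.9 -177.7    0.2]
0.91 [250.1, 157.4, 286.5, 222.4] 1350
-5 27 [40.  -5.7 -1.2] [20.  -9.6 -4.3] [47.9  3.2  2.8]
24 145 [ 11.  -12.9  26.5] [-37.4 -21.3  24.1] [48.9  9.5 29.7]
30 395 [ 19.1 -14.8  47.4] [-35.4 -22.5  31.4] [54.   9.2 66.4]
80 236 [ 11.1 -10.  112.8] [ -6.6 -19.7  82. ] [ 21.1   7.9 137.4]
138 149 [ 10.1  -7.6 142.8] [-22.2 -26.6 138.4] [ 28.   23.7 148.8]
```

```bash
python3 -m creep '[{"offset":[-2,-15,0],"dr":[0,0,0],"fingers":1},{"offset":[-4,-30,0],"dr":[0,0,0],"fingers":1},{"offset":[-4,-30,0],"dr":[0,0,0],"fingers":1},{"offset":[-4,-30,0],"dr":[0,0,0],"fingers":1},{"offset":[-4,-30,0],"dr":[0,0,0],"fingers":1},{"offset":[-3,-25,0],"dr":[0,0,0],"fingers":1},{"offset":[-2,-13,0],"dr":[0,0,0],"fingers":1},{"offset":[0,-5,0],"dr":[0,0,0],"fingers":1}]' 60 >/dev/null;  python3 -m creep '[{"offset":[0,0,0],"dr":[0,0,0],"fingers":1},{"offset":[0,0,0],"dr":[0,0,0],"fingers":1},{"offset":[0,0,0],"dr":[0,0,0],"fingers":1},{"offset":[0,0,0],"dr":[0,0,0],"fingers":1},{"offset":[0,0,0],"dr":[0,0,0],"fingers":1}]'>/dev/null
cat > m.py <<'E'
from h import *
from scipy.optimize import least_squares
def circ(q,r):
    f=lambda c:np.linalg.norm(q[:,:2]-c,axis=1)-r
    return least_squares(f,q[:,:2].mean(0)+[.01,.01],loss="soft_l1",f_scale=.001).x
def run(name):
    s,R=st(); t=np.array(s["tool_pos"]); out=[]
    for c in("scene","top"):
        im,P=look(c,name+c); z=P[...,2]
        near=np.linalg.norm(P[...,:2]-[.52,.197],axis=-1)<.065
        zb=t[2]-.1487   # underside height
        tube=P[near&(z>zb+.012)&(z<zb+.055)]; foot=P[near&(z>zb+.001)&(z<zb+.006)]
        hnd=P[near&(z>zb+.158)&(z<zb+.168)]
        stub=P[near&(z>.04)&(z<min(.08,zb-.004))]
        r=np.linalg.norm(stub[:,:2]-[.52,.197],axis=1); stub=stub[r<.02]
        col=P[near&(z>.010)&(z<.02)]
        print(c,"n",len(tube),len(foot),len(stub))
        if len(tube)>20: a=circ(tube,.017);print(" tube",a.round(4))
        if len(foot)>10: print(" foot",circ(foot,.027).round(4))
        if len(stub)>20: b=circ(stub,.014);print(" stub",b.round(4))
        if len(tube)>20 and len(stub)>20:
            d=np.r_[b-a,0]; print(" move tool mm",(1000*R.T@d).round(1), "world",(1000*d).round(1))
        a=im["pixels"]; u,v=(325,215) if c=="scene" else (320,240)
        out.append(cv2.resize(a[v-60:v+80,u-70:u+70,::-1],(400,400)))
    cv2.imwrite(f"pics/{name}.png",np.hstack(out))
E
python3 -c "
from m import *; run('m1')"
```

```text
t 6.18 p [0.5205 0.1972 0.2602] ang y 101.64 z [-2.e-04  3.e-04 -1.e+00] F [ 0.5 -0.9 -3.1] M [-0.05 -0.04 -0.02] open 0.0149 grip 58.8 q [-0.44  0.36 -0.01  1.77  0.    1.01  1.33]
scene n 177 63 125
 tube [0.5191 0.1968]
 foot [0.5203 0.1991]
 stub [0.5213 0.1971]
 move tool mm [-2.2 -0.3 -0. ] world [2.3 0.2 0. ]
top n 37 24 0
 tube [0.5067 0.2284]
 foot [0.5032 0.2366]
```

View pics/m1.png

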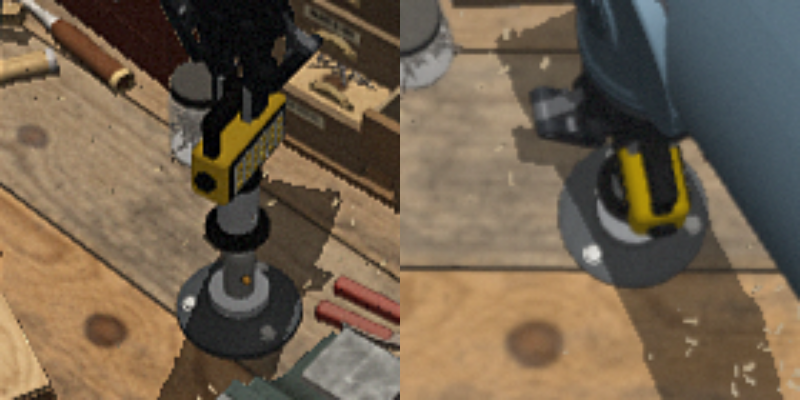

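The light hangs over the stub: tube at (238,210) and stub at (239,265) in the left panel, in line to within about 2 mm. I lower it in steps and watch the forces.

```bash
python3 -m creep '[{"offset":[-1,0,8],"dr":[0,0,0],"fingers":1},{"offset":[0,0,8],"dr":[0,0,0],"fingers":1},{"offset":[0,0,6],"dr":[0,0,0],"fingers":1},{"offset":[0,0,4],"dr":[0,0,0],"fingers":1},{"offset":[0,0,3],"dr":[0,0,0],"fingers":1},{"offset":[0,0,0],"dr":[0,0,0],"fingers":1}]' 60 >/dev/null; python3 -c "
from h import *; st()"; python3 -m creep '[{"offset":[0,0,2],"dr":[0,0,0],"fingers":1},{"offset":[0,0,3],"dr":[0,0,0],"fingers":1},{"offset":[0,0,3],"dr":[0,0,0],"fingers":1},{"offset":[0,0,0],"dr":[0,0,0],"fingers":1}]' >/dev/null; python3 -c "
from h import *; st()"
```

```text
t 6.78 p [0.5215 0.1959 0.2303] ang y 101.53 z [-1.4e-03 -7.0e-04 -1.0e+00] F [ 0.2  0.4 -2.8] M [-0.07 -0.   -0.01] open 0.0147 grip 58.7 q [-0.43  0.39 -0.01  1.8   0.    0.95  1.33]
t 7.12 p [0.5216 0.196  0.2227] ang y 101.53 z [-7.e-04 -3.e-04 -1.e+00] F [ 0.4 -0.5 -1.8] M [0.   0.02 0.05] open 0.015 grip 58.7 q [-0.43  0.4  -0.01  1.81  0.    0.93  1.33]
```

```bash
python3 -m creep '[{"offset":[0,0,2],"dr":[0,0,0],"fingers":1},{"offset":[0,0,2],"dr":[0,0,0],"fingers":1},{"offset":[0,0,2],"dr":[0,0,0],"fingers":1},{"offset":[0,0,0],"dr":[0,0,0],"fingers":1}]' >/dev/null; python3 -c "
from h import *; st()"; python3 -m creep '[{"offset":[0,0,2],"dr":[0,0,0],"fingers":1},{"offset":[0,0,2],"dr":[0,0,0],"fingers":1},{"offset":[0,0,2],"dr":[0,0,0],"fingers":1},{"offset":[0,0,0],"dr":[0,0,0],"fingers":1}]' >/dev/null; python3 -c "
from h import *; st()"
```

```text
t 7.45 p [0.5217 0.1961 0.2169] ang y 101.53 z [-5.e-04 -2.e-04 -1.e+00] F [ 0.2  0.5 -2.4] M [-0.01  0.06 -0.05] open 0.0149 grip 58.8 q [-0.43  0.41 -0.01  1.81  0.    0.92  1.33]
t 7.78 p [0.5217 0.196  0.2108] ang y 101.53 z [-7.e-04 -3.e-04 -1.e+00] F [-0.2  0.1 -2.2] M [ 0.01  0.05 -0.01] open 0.0147 grip 58.8 q [-0.43  0.42 -0.01  1.82  0.    0.91  1.33]
```

```bash
for i in 1 2 3; do python3 -m creep '[{"offset":[0,0,2],"dr":[0,0,0],"fingers":1},{"offset":[0,0,2],"dr":[0,0,0],"fingers":1},{"offset":[0,0,2],"dr":[0,0,0],"fingers":1},{"offset":[0,0,0],"dr":[0,0,0],"fingers":1}]' >/dev/null; python3 -c "
from h import *; st()"; done
```

```text
t 8.12 p [0.5218 0.196  0.205 ] ang y 101.52 z [-4.e-04 -3.e-04 -1.e+00] F [ 0.4 -1.5 -2.9] M [-0.11  0.05  0.  ] open 0.015 grip 58.8 q [-0.43  0.42 -0.01  1.82  0.    0.9   1.33]
t 8.45 p [0.5216 0.196  0.1987] ang y 101.53 z [-8.e-04 -4.e-04 -1.e+00] F [-0.4 -0.8 -3.5] M [-0.09 -0.01  0.01] open 0.0148 grip 58.8 q [-0.43  0.43 -0.01  1.83  0.01  0.88  1.33]
t 8.78 p [0.5216 0.196  0.1927] ang y 101.53 z [-8.e-04 -3.e-04 -1.e+00] F [-0.2 -0.3 -1.6] M [-0.04  0.02 -0.05] open 0.015 grip 58.8 q [-0.43  0.44 -0.01  1.83  0.01  0.87  1.33]
```

```bash
python3 -m creep '[{"offset":[0,0,2],"dr":[0,0,0],"fingers":1},{"offset":[0,0,2],"dr":[0,0,0],"fingers":1},{"offset":[0,0,2],"dr":[0,0,0],"fingers":1},{"offset":[0,0,0],"dr":[0,0,0],"fingers":1}]' >/dev/null; python3 -c "
from h import *; st()"; for i in 1 2; do python3 -m creep '[{"offset":[0,0,1],"dr":[0,0,0],"fingers":1},{"offset":[0,0,1],"dr":[0,0,0],"fingers":1},{"offset":[0,0,0],"dr":[0,0,0],"fingers":1}]' >/dev/null; python3 -c "
from h import *; st()"; done
```

```text
t 9.12 p [0.5216 0.1961 0.1867] ang y 101.53 z [-7.e-04 -3.e-04 -1.e+00] F [-0.6 -0.5 -2.9] M [-0.11  0.08  0.05] open 0.0149 grip 58.8 q [-0.43  0.45 -0.01  1.84  0.01  0.86  1.33]
t 9.37 p [0.5218 0.1961 0.1851] ang y 101.53 z [-3.e-04 -1.e-04 -1.e+00] F [-0.9  0.4 -0.8] M [-0.11  0.19  0.01] open 0.0149 grip 59.0 q [-0.43  0.45 -0.01  1.84  0.01  0.85  1.33]
t 9.62 p [0.5218 0.1961 0.1831] ang y 101.53 z [-3.e-04 -1.e-04 -1.e+00] F [-0.9  0.5 -1.9] M [-0.11  0.21 -0.  ] open 0.0151 grip 59.0 q [-0.43  0.45 -0.01  1.84  0.01  0.85  1.33]
```

```bash
for i in 1 2 3; do python3 -m creep '[{"offset":[0,0,0.7],"dr":[0,0,0],"fingers":1},{"offset":[0,0,0],"dr":[0,0,0],"fingers":1}]' >/dev/null; python3 -c "
from h import *; st()"; done
```

```text
t 9.78 p [0.5219 0.1962 0.1826] ang y 101.53 z [-0.e+00  1.e-04 -1.e+00] F [-1.5 -0.1  0.9] M [-0.07  0.34 -0.01] open 0.0148 grip 59.2 q [-0.43  0.45 -0.01  1.84  0.01  0.85  1.33]
t 9.95 p [0.5222 0.1965 0.1826] ang y 101.54 z [ 7.e-04  5.e-04 -1.e+00] F [-2.1 -0.3  6.1] M [-0.21  0.65  0.01] open 0.0148 grip 60.0 q [-0.43  0.45 -0.01  1.84  0.01  0.85  1.33]
t 10.12 p [0.5225 0.1967 0.1826] ang y 101.54 z [ 1.3e-03  9.0e-04 -1.0e+00] F [-2.8 -0.7 10.8] M [-0.31  0.98  0.04] open 0.0154 grip 60.6 q [-0.43  0.45 -0.01  1.84  0.01  0.85  1.33]
```

Home on the collar: TCP 0.1826 against 0.1827 predicted. I ease the preload and start twisting clockwise, watching Mz.

```bash
python3 -m creep '[{"offset":[0,0,-0.6],"dr":[0,0,0],"fingers":1},{"offset":[0,0,0],"dr":[0,0,0.03],"fingers":1},{"offset":[0,0,0],"dr":[0,0,0.03],"fingers":1},{"offset":[0,0,0],"dr":[0,0,0.03],"fingers":1},{"offset":[0,0,0],"dr":[0,0,0],"fingers":1}]' >/dev/null; python3 -c "
from h import *; st()";  python3 -m creep '[{"offset":[0,0,0],"dr":[0,0,0.03],"fingers":1},{"offset":[0,0,0],"dr":[0,0,0.03],"fingers":1},{"offset":[0,0,0],"dr":[0,0,0.03],"fingers":1},{"offset":[0,0,0],"dr":[0,0,0],"fingers":1}]' >/dev/null; python3 -c "
from h import *; st()"
```

```text
t 10.53 p [0.5225 0.1965 0.1825] ang y 96.33 z [ 1.5e-03  6.0e-04 -1.0e+00] F [-1.2  0.4  4.9] M [-0.2   0.3   0.01] open 0.0153 grip 59.9 q [-0.45  0.45  0.01  1.84 -0.01  0.85  1.25]
t 10.87 p [0.5224 0.1965 0.1825] ang y 91.2 z [ 1.2e-03  5.0e-04 -1.0e+00] F [-1.6  0.6  4.3] M [-0.22  0.38  0.11] open 0.0151 grip 60.0 q [-0.47  0.45  0.03  1.84 -0.02  0.85  1.17]
```

```bash
python3 -m creep '[{"offset":[0,0,0],"dr":[0,0,0.03],"fingers":1},{"offset":[0,0,0],"dr":[0,0,0.03],"fingers":1},{"offset":[0,0,0],"dr":[0,0,0.03],"fingers":1},{"offset":[0,0,0],"dr":[0,0,0.03],"fingers":1},{"offset":[0,0,0],"dr":[0,0,0],"fingers":1}]' >/dev/null; python3 -c "
from h import *; st()";  for i in 1 2 3; do python3 -m creep '[{"offset":[0,0,0],"dr":[0,0,0.02],"fingers":1},{"offset":[0,0,0],"dr":[0,0,0.02],"fingers":1},{"offset":[0,0,0],"dr":[0,0,0],"fingers":1}]' >/dev/null; python3 -c "
from h import *; st()"; done; python3 - <<'E'
from h import *
im,P=look("scene","s7"); np.save("s7.npy",P)
cv2.imwrite("pics/c7.png",cv2.resize(im["pixels"][195:295,290:390,::-1],(600,600),interpolation=cv2.INTER_CUBIC))
E
```

```text
t 11.28 p [0.5223 0.1966 0.1825] ang y 84.33 z [ 1.e-03  6.e-04 -1.e+00] F [-0.9  0.2  5.8] M [-0.17  0.47  0.07] open 0.0149 grip 60.0 q [-0.49  0.45  0.06  1.84 -0.04  0.85  1.06]
t 11.53 p [0.5223 0.1966 0.1825] ang y 82.07 z [ 1.1e-03  6.0e-04 -1.0e+00] F [-2.1  0.1  5.8] M [-0.2   0.51  0.11] open 0.0152 grip 60.0 q [-0.49  0.45  0.07  1.84 -0.04  0.85  1.03]
t 11.78 p [0.5224 0.1966 0.1825] ang y 79.77 z [ 1.2e-03  6.0e-04 -1.0e+00] F [-1.1  0.5  6.1] M [-0.21  0.48  0.02] open 0.0149 grip 60.0 q [-0.5   0.45  0.08  1.84 -0.05  0.85  0.99]
t 12.03 p [0.5223 0.1966 0.1825] ang y 77.48 z [ 1.1e-03  6.0e-04 -1.0e+00] F [-2.4  0.8  6.3] M [-0.15  0.48  0.02] open 0.0155 grip 60.0 q [-0.51  0.45  0.09  1.84 -0.05  0.85  0.96]
```

View pics/c7.png

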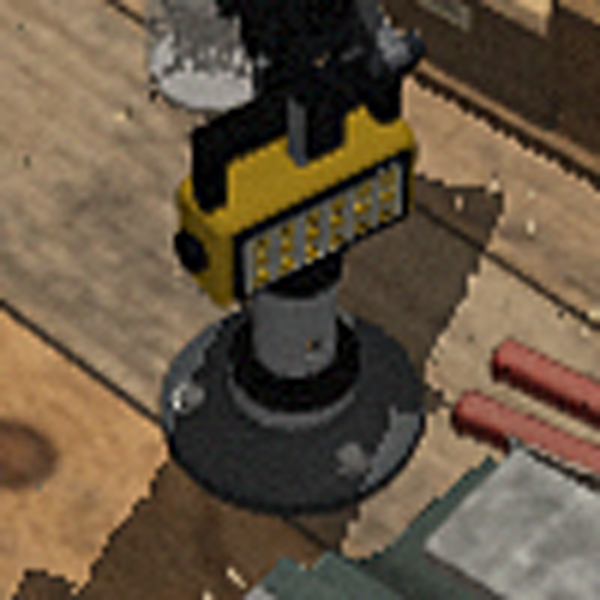

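The light is seated on the collar. The hole shows at crop (315,345) with a first hint of brass at its left edge, so I go on in fine steps and count brass pixels.

```bash
cat > b.py <<'E'
from h import *
st(); im,_=look("scene"); x=im["pixels"][248:258,335:350].astype(int)
print("brass",np.clip(x[...,0]-x[...,2]-25,0,None).sum(), "max",(x[...,0]-x[...,2]).max()); 
E
python3 b.py; for i in 1 2 3 4; do python3 -m creep '[{"offset":[0,0,0],"dr":[0,0,0.02],"fingers":1},{"offset":[0,0,0],"dr":[0,0,0],"fingers":1}]' >/dev/null; python3 b.py; done
```

```text
t 12.08 p [0.5224 0.1966 0.1825] ang y 77.52 z [ 1.2e-03  7.0e-04 -1.0e+00] F [-2.4  0.   5.6] M [-0.22  0.43  0.08] open 0.015 grip 60.0 q [-0.51  0.45  0.09  1.84 -0.05  0.85  0.96]
brass 30 max 55
t 12.3 p [0.5223 0.1966 0.1825] ang y 76.34 z [ 9.e-04  7.e-04 -1.e+00] F [-1.9 -0.7  6.8] M [-0.21  0.53  0.09] open 0.0148 grip 60.0 q [-0.51  0.45  0.09  1.84 -0.05  0.85  0.94]
brass 32 max 57
t 12.52 p [0.5223 0.1966 0.1825] ang y 75.2 z [ 9.e-04  6.e-04 -1.e+00] F [-1.7  1.2  5.4] M [-0.16  0.55  0.13] open 0.0149 grip 60.0 q [-0.52  0.45  0.1   1.84 -0.06  0.85  0.92]
brass 34 max 58
t 12.73 p [0.5222 0.1966 0.1825] ang y 74.05 z [ 7.e-04  6.e-04 -1.e+00] F [-1.6  0.2  6.3] M [-0.25  0.58  0.13] open 0.0147 grip 60.1 q [-0.52  0.45  0.1   1.84 -0.06  0.85  0.9 ]
brass 35 max 60
t 12.95 p [0.5221 0.1966 0.1825] ang y 72.9 z [ 6.e-04  6.e-04 -1.e+00] F [-2.4  0.2  7. ] M [-0.22  0.66  0.06] open 0.0148 grip 60.1 q [-0.52  0.45  0.11  1.84 -0.06  0.85  0.89]
brass 78 max 66
```

```bash
for i in 1 2 3 4; do python3 -m creep '[{"offset":[0,0,0],"dr":[0,0,0.015],"fingers":1},{"offset":[0,0,0],"dr":[0,0,0],"fingers":1}]' >/dev/null; python3 b.py; done
```

```text
t 13.17 p [0.5221 0.1966 0.1825] ang y 72.05 z [ 7.e-04  6.e-04 -1.e+00] F [-2.1 -0.4  6.6] M [-0.19  0.6   0.03] open 0.0149 grip 60.1 q [-0.53  0.45  0.11  1.84 -0.06  0.85  0.87]
brass 126 max 83
t 13.38 p [0.5221 0.1966 0.1825] ang y 71.19 z [ 7.e-04  6.e-04 -1.e+00] F [-3.  -0.7  6.6] M [-0.24  0.57  0.07] open 0.0147 grip 60.1 q [-0.53  0.45  0.11  1.84 -0.07  0.85  0.86]
brass 126 max 88
t 13.6 p [0.5221 0.1966 0.1825] ang y 70.34 z [ 6.e-04  6.e-04 -1.e+00] F [-1.4  0.1  6.3] M [-0.21  0.62  0.03] open 0.0152 grip 60.1 q [-0.53  0.45  0.12  1.84 -0.07  0.85  0.85]
brass 141 max 89
t 13.82 p [0.5223 0.1968 0.1825] ang y 69.46 z [ 0.001  0.001 -1.   ] F [-2.7  0.6  6.3] M [-0.13  0.55 -0.08] open 0.015 grip 60.0 q [-0.53  0.45  0.12  1.84 -0.07  0.84  0.83]
brass 247 max 113
```

```bash
python3 - <<'E'
from h import *
im,P=look("scene")
cv2.imwrite("pics/c8.png",cv2.resize(im["pixels"][225:275,315:365,::-1],(500,500),interpolation=cv2.INTER_CUBIC))
x=im["pixels"].astype(int);m=(x[...,0]-x[...,2]>50);m[:,:335]=0;m[:,350:]=0;m[:247]=0;m[259:]=0
print(P[m].round(4)); st()
E
```

```text
[[0.516  0.183  0.0611]
 [0.512  0.1827 0.0611]
 [0.5112 0.1786 0.0651]
 [0.5158 0.1794 0.0604]
 [0.5111 0.1785 0.0615]]
t 13.92 p [0.5223 0.1968 0.1825] ang y 69.5 z [ 9.e-04  1.e-03 -1.e+00] F [-1.2  1.3  7. ] M [-0.1   0.63 -0.08] open 0.0152 grip 60.0 q [-0.53  0.45  0.12  1.84 -0.07  0.84  0.83]
```

View pics/c8.png

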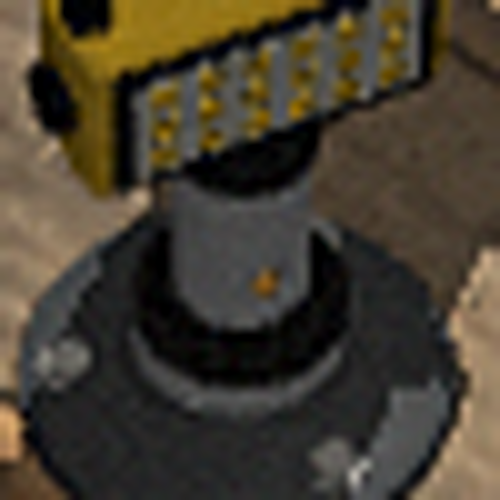

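The brass button now stands out through the hole at crop (267,283). I stop twisting and tug upwards gently.

```bash
python3 -m creep '[{"offset":[0,0,-1],"dr":[0,0,0],"fingers":1},{"offset":[0,0,-1],"dr":[0,0,0],"fingers":1},{"offset":[0,0,0],"dr":[0,0,0],"fingers":1}]' >/dev/null; python3 b.py; for i in 1 2 3 4; do python3 -m creep '[{"offset":[0,0,-0.6],"dr":[0,0,0],"fingers":1},{"offset":[0,0,0],"dr":[0,0,0],"fingers":1}]' >/dev/null; python3 b.py; done
```

```text
t 14.17 p [0.5216 0.1961 0.1835] ang y 69.46 z [-6.e-04 -2.e-04 -1.e+00] F [-1.1  0.4 -1.5] M [0.13 0.22 0.01] open 0.0152 grip 58.8 q [-0.53  0.45  0.12  1.84 -0.07  0.85  0.83]
brass 331 max 118
t 14.38 p [0.5217 0.1961 0.1841] ang y 69.45 z [-6.e-04 -2.e-04 -1.e+00] F [-0.  -0.1 -2.3] M [ 0.1   0.3  -0.01] open 0.0149 grip 58.7 q [-0.53  0.45  0.12  1.84 -0.07  0.85  0.83]
brass 322 max 115
t 14.6 p [0.5218 0.1961 0.1849] ang y 69.44 z [-3.e-04 -2.e-04 -1.e+00] F [-2.   0.7 -3. ] M [ 0.08  0.34 -0.08] open 0.0145 grip 58.7 q [-0.53  0.45  0.12  1.84 -0.07  0.85  0.83]
brass 351 max 113
t 14.82 p [0.5217 0.196  0.1854] ang y 69.44 z [-4.e-04 -2.e-04 -1.e+00] F [-0.8  1.1 -4.8] M [0.16 0.34 0.01] open 0.0145 grip 58.6 q [-0.53  0.45  0.12  1.84 -0.07  0.85  0.83]
brass 364 max 115
t 15.03 p [0.5215 0.196  0.1858] ang y 69.45 z [-8.e-04 -4.e-04 -1.e+00] F [-0.6  0.4 -7.2] M [ 0.14  0.17 -0.07] open 0.0147 grip 58.7 q [-0.53  0.45  0.12  1.84 -0.07  0.85  0.83]
brass 387 max 111
```

```bash
for i in 1 2; do python3 -m creep '[{"offset":[0,0,-0.5],"dr":[0,0,0],"fingers":1},{"offset":[0,0,0],"dr":[0,0,0],"fingers":1}]' >/dev/null; python3 b.py; done
```

```text
t 15.25 p [0.5214 0.1959 0.1861] ang y 69.44 z [-1.2e-03 -6.0e-04 -1.0e+00] F [ -0.2  -1.1 -10.4] M [0.17 0.19 0.03] open 0.015 grip 58.7 q [-0.53  0.45  0.12  1.84 -0.07  0.85  0.83]
brass 382 max 110
t 15.47 p [0.5212 0.1958 0.1864] ang y 69.44 z [-1.6e-03 -9.0e-04 -1.0e+00] F [ -0.5  -0.6 -15. ] M [0.17 0.1  0.  ] open 0.0147 grip 58.7 q [-0.53  0.45  0.12  1.84 -0.07  0.86  0.83]
brass 377 max 114
```

It has caught: about 12 N net of the weight, and the tube rose only about 3 mm. I lower it to sit, then release slowly.

```bash
python3 -m creep '[{"offset":[0,0,1],"dr":[0,0,0],"fingers":1},{"offset":[0,0,1],"dr":[0,0,0],"fingers":1},{"offset":[0,0,1],"dr":[0,0,0],"fingers":1},{"offset":[0,0,1],"dr":[0,0,0],"fingers":1},{"offset":[0,0,0.8],"dr":[0,0,0],"fingers":1},{"offset":[0,0,0],"dr":[0,0,0],"fingers":1},{"offset":[0,0,0],"dr":[0,0,0],"fingers":1}]' >/dev/null; python3 b.py
```

```text
t 16.1 p [0.5225 0.1966 0.1829] ang y 69.45 z [ 1.3e-03  9.0e-04 -1.0e+00] F [-1.3  1.7 -1.3] M [ 0.31  0.57 -0.05] open 0.0156 grip 60.6 q [-0.53  0.45  0.12  1.84 -0.07  0.85  0.83]
brass 335 max 114
```

```bash
python3 -m creep '[{"offset":[0,0,0.5],"dr":[0,0,0],"fingers":1},{"offset":[0,0,0],"dr":[0,0,0],"fingers":1},{"offset":[0,0,0],"dr":[0,0,0],"fingers":1}]' >/dev/null; python3 b.py;  python3 -m creep '[{"offset":[0,0,0],"dr":[0,0,0],"fingers":0.75},{"offset":[0,0,0],"dr":[0,0,0],"fingers":0.65},{"offset":[0,0,0],"dr":[0,0,0],"fingers":0.5},{"offset":[0,0,0],"dr":[0,0,0],"fingers":0.4},{"offset":[0,0,0],"dr":[0,0,0],"fingers":0.3},{"offset":[0,0,0],"dr":[0,0,0],"fingers":0.3},{"offset":[0,0,0],"dr":[0,0,0],"fingers":0.3},{"offset":[0,0,0],"dr":[0,0,0],"fingers":0.3}]' >/dev/null; python3 b.py
```

```text
t 16.4 p [0.5226 0.1967 0.1827] ang y 69.46 z [ 0.0017  0.0011 -1.    ] F [-1.3  0.9  5.1] M [0.37 0.61 0.01] open 0.015 grip 61.5 q [-0.53  0.45  0.12  1.84 -0.07  0.84  0.83]
brass 331 max 123
t 17.12 p [0.5219 0.1961 0.1819] ang y 69.44 z [-0.e+00 -1.e-04 -1.e+00] F [-0.2  0.2  0.5] M [0.01 0.01 0.05] open 0.0599 grip 0.0 q [-0.53  0.46  0.12  1.85 -0.07  0.84  0.83]
brass 366 max 113
```

Released cleanly. Now I go straight up and check.

```bash
python3 -m creep '[{"offset":[0,0,-8],"dr":[0,0,0],"fingers":0.3},{"offset":[0,0,-14],"dr":[0,0,0],"fingers":0.3},{"offset":[0,0,-20],"dr":[0,0,0],"fingers":0.3},{"offset":[0,0,-20],"dr":[0,0,0],"fingers":0.3},{"offset":[0,0,-20],"dr":[0,0,0],"fingers":0.3},{"offset":[0,0,-12],"dr":[0,0,0],"fingers":0.3},{"offset":[0,0,0],"dr":[0,0,0],"fingers":0.3},{"offset":[0,0,0],"dr":[0,0,0],"fingers":0.3}]' >/dev/null; python3 b.py; python3 - <<'E'
from h import *
im,P=look("scene")
m=(np.linalg.norm(P[...,:2]-[.52,.196],axis=-1)<.06)
q=P[m&(P[...,2]>.185)&(P[...,2]<.21)]; print(len(q),np.percentile(q[:,2],[5,50,90]).round(4),"expect handle top .197")
cv2.imwrite("pics/c9.png",cv2.resize(im["pixels"][160:300,260:400,::-1],(560,560),interpolation=cv2.INTER_CUBIC))
E
```

```text
t 17.83 p [0.5222 0.1963 0.2765] ang y 69.45 z [ 1.4e-03  7.0e-04 -1.0e+00] F [-0.2 -1.  -0.2] M [ 0.01 -0.01  0.01] open 0.0602 grip 0.0 q [-0.55  0.34  0.14  1.76 -0.05  1.04  0.82]
brass 383 max 117
290 [0.1871 0.1947 0.1981] expect handle top .197
```

View pics/c9.png

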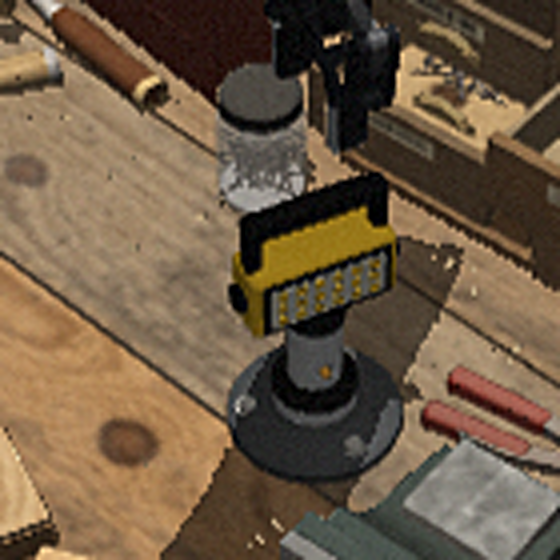

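The light sits on the collar with the brass button through the hole at crop (326,372), and the gripper is well clear above it.

```bash
python3 -c "
from bench import hand_in; print(hand_in())"
```

```text
the job is handed in; nothing more can be done
None
```

The work light is fully home on the collar with the spring button out through the hole; it held an upward tug of about 12 N, I let go with the gripper clear, and the job is handed in.

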